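# Trip-test the spring-closing gas shut-off valve

## Task

Trip-test the spring-closing gas shut-off valve on the bench: swing its lever round against the spring by the black grip until the latch catches, without crushing the rubber buffer just beyond, and let go so that the latch alone holds it open. Then push the trip pad down so that the lever snaps back to closed. Leave the glassware and the other things on the bench where they are.

Things in the scene. Friction and masses are not known exactly. Their poses are not given: they have to be found in the camera images.
- valve: spring-closing gas shut-off valve on a plate 150 x 380 x 10 mm fixed to the bench. Origin: on the bench under the vertical valve stem, mid-plate; y along the gas tube, x square to it. Round the stem, 92 to 121 mm up: grey spring drum, cam disc over it (108 mm across), then the lever. Latch and trip on the -y side, rubber buffer on the +x side, face-up gauge (top 89 mm) at y = +105 mm
- lever (a joint): turn of the lever about the stem, rad: 0 = closed (points to the valve's -x, sprung against a stop); grows clockwise seen from above, towards the valve's +y. Pull at the grip: 5 N at 0, 6 to 9 N on the way. Latches once, between 0.92 and 1.60 rad (cam clamped differently each time). 5 mm of grip travel past the catch the buffer is met: +2.4 N per further mm. Eased back, it then rests on the latch
- lever_grip (a point): centre (half-way up) of the upright round black hand grip at the end of the lever: 25 mm in diameter, 55 mm tall, 140 mm from the stem axis, centre 172 mm above the bench. Its foot (144 mm up) stands on the flat steel bar of the lever, 22 mm wide, top at 140 mm. Clear on all sides; fixed to the lever
- buffer: black rubber buffer, 14 mm across, on a bracket at the edge of the spring drum; it stops the lug of the cam just past the catch. Origin: middle of its face, 61 mm from the stem axis. It is crushed when pressed with more than 45 N, which is about 19 N at the lever's grip over and above the spring's pull
- trip_pad (a point): centre of the top face of the steel trip pad, 30 mm (valve x) by 26 mm (valve y), 130 mm from the stem axis on the valve's -y side, 151 mm above the bench at rest: the outer end of a rocker pivoted 56 mm nearer the stem. Pushed straight down it lifts the sear and lets the latched lever go after 10 to 14 mm at 5 to 9 N; it can go down 21 mm and springs back up. Nothing lies under it
- trip (a joint): angle of the trip rocker, rad: 0 = at rest (pad up), grows as the pad is pushed down, 0.40 at the end of its travel. It does not move while the lever is being swung open
- jar_a: small capped glass jar, 56 mm across, 80 mm tall, beside the valve plate near the open end of the lever's swing. Origin at the centre of its underside. Not part of the job
- jar_b: small capped glass jar, 56 mm across, 80 mm tall, in front of the valve plate on the trip side. Origin at the centre of its underside. Not part of the job
- tube: clear conical tube standing on its cap, 34 mm across, 115 mm tall, in front of the valve plate on the trip side. Origin at the centre of its underside. Not part of the job
- jar_c: capped glass jar, 68 mm across, 105 mm tall. Origin at the centre of its underside. Not part of the job
- reagent: large capped glass bottle, 96 mm across, 215 mm tall. Origin at the centre of its underside. Not part of the job
- wash: white wash bottle, 72 mm across, with a bent spout, 228 mm tall in all. Origin at the centre of its underside. Not part of the job
- spanner: open-ended spanner 160 mm long lying flat. Origin under its middle, x along it. Not part of the job
- dish: closed glass dish, 90 mm across, 14 mm tall. Origin at the centre of its underside. Not part of the job

How it is judged:
On the way, in this order (a step that is already met when the one before it is completed fails the run):
1. the lever stands open, held by the latch alone, untouched by the robot (value of joint lever above 0.85 rad and velocity of joint lever between -0.05 and 0.05 rad/s and contact force between each of the fingers, the arm and lever below 0.1 N), for 0.4 s.
2. the trip pad is pushed down by the fingers (contact force between the fingers and trip above 0.5 N and value of joint trip above 0.15 rad), for 0.02 s.
At the end, for the whole second after the job is handed in: after having stood open on its latch, untouched, and been tripped with the pad, the lever is back at closed (within 0.05 rad) and still, and the trip pad is back up at rest (within 0.05 rad); nothing else on the bench has moved more than 30 mm or been tipped over (value of joint each of lever, trip below 0.05 rad and velocity of joint lever between -0.05 and 0.05 rad/s).
It fails at once if the rubber buffer is crushed (pressed with more than 45 N) (contact force between buffer and lever above 45 N).
It fails at once if something else on the bench (jar, tube, bottle, dish, spanner) is moved more than 30 mm (distance of any of jar_a, jar_b, tube, jar_c, reagent, wash, spanner, dish from where it was at the start of the episode above 0.03 m).
It fails at once if a standing jar, tube or bottle is tipped (angle between any of jar_a, jar_b, tube, jar_c, reagent, wash's own z axis and vertical above 0.5 rad).
It also fails if it takes over 72 s, if anything falls off the work surface, if the arm or the gripper's body presses on something with over 40 N, if the wrist force passes 120 N, or if a joint passes its speed limit or range.

## Robot

A 7-joint arm with a two-finger parallel gripper is mounted at the origin on the work surface. World frame = base frame: x ahead of the robot, y to its left, z up, the work surface at z = 0. Lengths are in m, angles in rad, forces in N, time in s.
With the tool pointing down it reaches from about 0.425 to 0.95 m from the base axis. Payload 4.7 kg.
Tool frame: the origin (TCP) lies on the centre line of the jaws, within the pads' length; the fingertips stand robot.nose_length ahead of it and the grasp point (between the pads) lies 8 mm behind it (robot.nose_length is the distance from the TCP to the fingertips, in m); z points along the fingers, x is the direction in which the jaws open and shut, and the axes are right-handed (so a half turn about z gives the same grasp; the last joint's range is limited). The gripper opens to 85 mm and grips with 20 to 120 N. Pads are 22 mm wide; open, the fingers measure 114 mm over their backs; the gripper's body (76 mm by 85 mm) begins 54 mm behind the grasp point. The pads swing forward as they close: fully open they stand 13 mm farther back than shut.
Start: joints at [-1.131, 0.469, -0.049, 1.532, 0.024, 1.141, -0.082], TCP at [0.305, 0.602, 0.217] pointing down, gripper open.
Joint ranges: [-2.59, 2.59], [-0.33, 1.99], [-1.39, 1.29], [0.1, 2.45], [-1.04, 4.18], [0.21, 1.99], [-2.66, 2.66]. Speed limits (rad/s): [2.57, 2.57, 3.14, 3.14, 3.14, 3.14, 3.14].

## Interface

Orientations are given as [roll, pitch, yaw] about the fixed x, y, z axes, in that order (R = Rz(yaw) Ry(pitch) Rx(roll)).
In Python, from plant import robot gives the robot as it stands. Calls block until the motion is done:
- robot.goto(position, orientation): joint-space move of the TCP to a pose.
- robot.move_straight(position, vel=0.15, attitude=None, contact_N=None): straight line of the TCP; attitude=None keeps the orientation; vel is the mean speed in m/s. With contact_N (N) it stops when the force on the tool has changed by that much, and returns True; else False.
- robot.move_joints(angles): joint-space move.
- robot.grip(opening, strength=None): opening from 0.0 (shut) to 1.0 (fully open); strength is the grip in N (None keeps the last); returns when the fingers have stopped.
- robot.sleep(seconds).
- robot.inverse_kinematics(position, orientation): joint angles nearest the present ones, or None.
- robot.sense(): the state.
- robot.grab_frame(name): name is "scene" or "top" or "wrist"; returns a dict with "image" (480x640x3 uint8, red, green, blue), "range_z" (480x640 float32, m along the optical axis (not along the pixel's ray), 0 where there is no reading), "fx", "fy", "cx", "cy" (pixels), "dist_coeffs" ([k1, k2, p1, p2, k3] as OpenCV has them; the pictures are not rectified), "R" (3x3) and "t" (3): a world point X has camera coordinates R X + t. Camera axes: x right, y down, z forward; pixel columns grow to the right and rows downward; lengths in m; the calibration is good to about 2 mm. A picture is of the moment at which its call begins.
A pose or a line that the arm cannot do raises robot.IKError and nothing moves.
- robot.close_job(): hands the job in, once; it reports no verdict.
The state is a dict: "t": time; "joint_pos": joint angles; "joint_velocities": joint speeds; "effort": joint torques, N m; "tcp_pos": TCP position; "tcp_rot": TCP orientation; "wrist_force": force on the tool from outside, world axes, zero at the start; "torque": the same for the moment, N m; "opening": opening from 0.0 (shut) to 1.0 (fully open).
Only numpy, scipy, OpenCV 4.12 (cv2) and the standard library are available. Lean on these libraries where they do the work, as an engineer would, in place of code of your own. Each camera call takes 0.05 s, during which the arm holds its last target.

## Working session

There is one attempt and no reset: what is moved stays moved. The work goes in short steps, each a Python script; the robot and the scene stay as the last script left them, time stands still between calls to the robot, and variables do not carry over. Pictures are saved under pics/ and viewed, and the job is handed in when it is done.

```bash
ls; mkdir -p pics
python3 - <<'E'
from plant import robot
import cv2,numpy as np
s=robot.sense();print({k:np.round(v,3) for k,v in s.items()},robot.nose_length)
for n in ["scene","top"]:
    f=robot.grab_frame(n);cv2.imwrite(f"pics/{n}0.png",f["image"][:,:,::-1]);np.savez(f"{n}0.npz",**f)
    print(n,f["fx"],f["fy"],f["cx"],f["cy"],f["dist_coeffs"],np.round(f["R"],3),f["t"])
E
```

```text
pics
{'t': np.float64(0.0), 'joint_pos': array([-1.131,  0.469, -0.049,  1.534,  0.024,  1.141, -0.082]), 'joint_velocities': array([-0.001,  0.001, -0.002,  0.002,  0.002, -0.   , -0.001]), 'effort': array([-1.0000e-03, -5.1028e+01, -4.7000e-02, -2.3771e+01,  1.1000e-02,
        7.0000e-03,  0.0000e+00]), 'tcp_pos': array([0.305, 0.602, 0.216]), 'tcp_rot': array([3.142e+00, 2.000e-03, 1.102e+00]), 'wrist_force': array([-0.621, -0.894,  0.654]), 'torque': array([-0.018,  0.02 , -0.01 ]), 'opening': np.float64(1.002)} 0.011
scene 436.7735156055899 436.7735156055899 318.5094923306797 239.17216698784213 [-0.03575127  0.          0.          0.          0.        ] [[ 0.443  0.897  0.015]
 [ 0.578 -0.273 -0.769]
 [-0.686  0.349 -0.639]] [-0.20806802 -0.1826129   1.58042804]
top 515.0474028150853 515.0474028150853 322.5064927848496 233.76261616858454 [-0.12093802  0.          0.          0.          0.        ] [[ 0.017 -1.     0.014]
 [-0.997 -0.018 -0.071]
 [ 0.071 -0.013 -0.997]] [-0.01707614  0.50035391  1.22861682]
```

View pics/scene0.png

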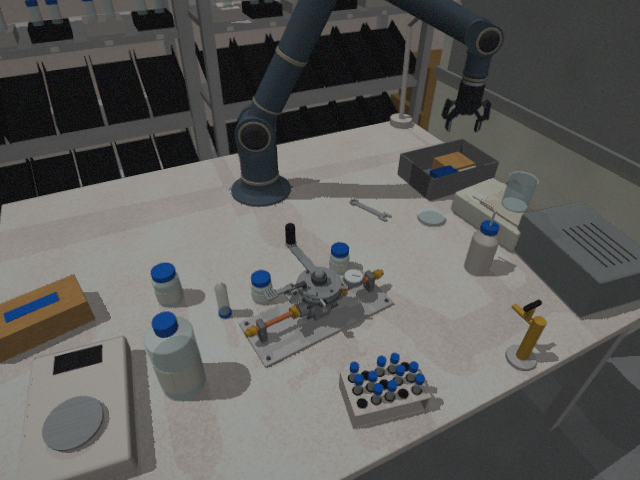

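View pics/top0.png

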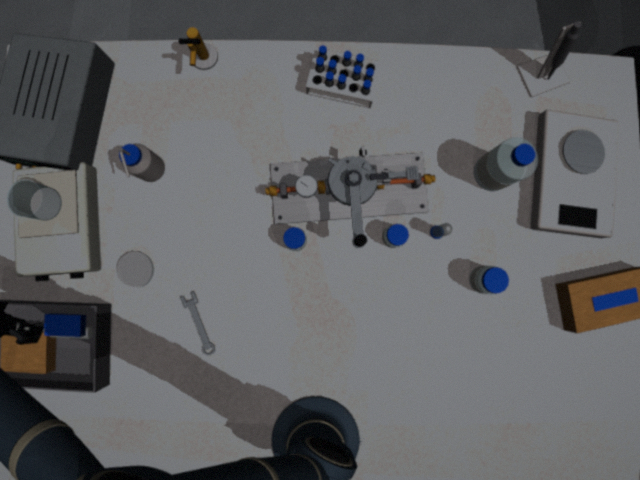

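The scene view shows the valve with its lever pointing at the robot: the black grip is at about (290,234) and the trip side faces the lower left. In the top view the grip is at about (360,240), the stem at about (353,178), the gauge at (306,186) and the trip at about (378,178). Next I'll zoom in and measure.

```bash
cat > h.py <<'E'
import cv2,numpy as np
def K(f): return np.array([[f["fx"],0,f["cx"]],[0,f["fy"],f["cy"]],[0,0,1.]])
def ray(f,uv):
    p=cv2.undistortPoints(np.array(uv,float).reshape(-1,1,2),K(f),np.array(f["dist_coeffs"]))[:,0]
    R=np.array(f["R"]);t=np.array(f["t"]); return -R.T@t,(np.c_[p,np.ones(len(p))]@R)
def plane(f,uv,z):
    c,d=ray(f,uv); return c+d*((z-c[2])/d[:,2])[:,None]
def cloud(f):
    v,u=np.mgrid[0:480,0:640]; c,d=ray(f,np.stack([u,v],-1).reshape(-1,2))
    return (c+d*np.asarray(f["range_z"]).reshape(-1,1)).reshape(480,640,3)
E
python3 - <<'E'
from h import *
f=dict(np.load("top0.npz")); im=f["image"]
cv2.imwrite("pics/crop0.png",cv2.resize(np.clip(im[135:260,250:450].astype(float)*1.6,0,255).astype(np.uint8)[:,:,::-1],(800,500),interpolation=cv2.INTER_CUBIC))
P=cloud(f); Z=P[...,2]
cv2.imwrite("pics/z0.png",cv2.resize(cv2.applyColorMap(np.clip(Z[135:260,250:450]/.21*255,0,255).astype(np.uint8),cv2.COLORMAP_JET),(800,500),interpolation=0))
sub=np.zeros((480,640),bool);sub[135:260,250:450]=1
m=sub&(Z>.185)&(im.max(2)<60)
v,u=np.nonzero(m);print("grip",len(u),u.mean(),v.mean(),np.median(Z[m]),P[m].mean(0))
print(plane(f,[[u.mean(),v.mean()]],.1995), plane(f,[[(u.min()+u.max())/2,(v.min()+v.max())/2]],.1995),np.ptp(u),np.ptp(v))
for n,(a,b) in {"bar":(.134,.143),"pad":(.144,.156)}.items():
    mm=(sub&(Z>a)&(Z<b)).astype(np.uint8)
    k,l,s,c=cv2.connectedComponentsWithStats(mm)
    for i in range(1,k):
        if s[i,4]>8: print(n,s[i],c[i],P[l==i].mean(0).round(4))
E
```

```text
grip 114 359.86842105263156 237.8684210526316 0.20107888035383747 [ 0.47543974 -0.08190724  0.22808097]
[[ 0.48045051 -0.0834062   0.1995    ]] [[ 0.53744825 -0.03000033  0.1995    ]] 97 70
bar [370 169  19  14 107] [380.51401869 175.5046729 ] [ 0.6233 -0.1328  0.1399]
bar [345 170  18  67 456] [355.21710526 203.32675439] [ 0.5601 -0.0773  0.1408]
pad [385 166  34  15 252] [404.8452381  173.67857143] [ 0.6266 -0.1851  0.1507]
pad [348 169  12  19  95] [353.28421053 177.07368421] [ 0.6165 -0.0717  0.1503]
pad [352 234  13  14  32] [355.96875 242.4375 ] [ 0.4738 -0.0795  0.1471]
```

View pics/crop0.png

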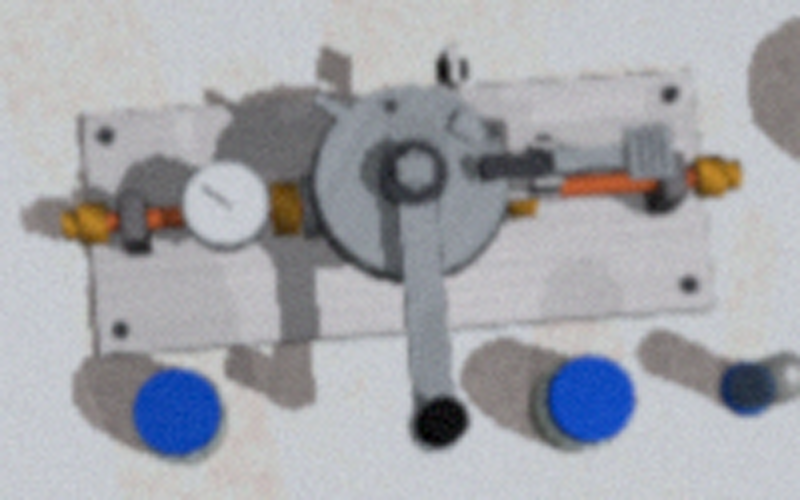

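View pics/z0.png

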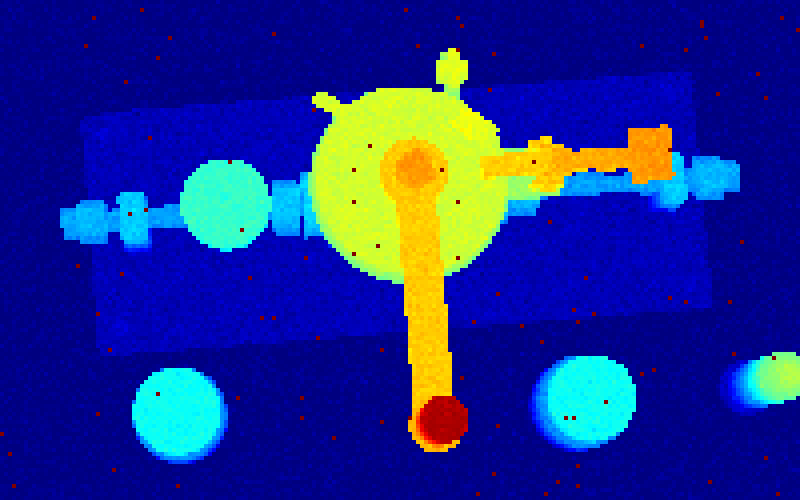

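Run:
```python
from h import *
f=dict(np.load("top0.npz")); P=cloud(f);Z=P[...,2];im=f["image"]
def blob(name,x0,x1,y0,y1,a,b,z):
    m=np.zeros((480,640),bool);m[y0:y1,x0:x1]=1
    m&=(Z>a)&(Z<b); c=cv2.findContours(m.astype(np.uint8),cv2.RETR_EXTERNAL,cv2.CHAIN_APPROX_NONE)[0]
    c=max(c,key=cv2.contourArea);r=cv2.minAreaRect(c);q,rad=cv2.minEnclosingCircle(c)
    w=plane(f,[r[0]],z)[0];print(name,np.round(r[0],1),np.round(r[1],1),"rect",w.round(4),"circ",plane(f,[q],z)[0].round(4),"pts",np.median(P[m],0).round(4));return w
g=blob("grip",345,375,225,252,.19,.21,.1995)
s=blob("stemnut",342,368,165,187,.144,.165,.15)
p=blob("pad",405,420,160,186,.144,.158,.151)
d=blob("cam",325,380,155,206,.112,.128,.121)
ga=blob("gauge",290,320,170,200,.08,.096,.089)
for a,b in((g,s),(p,s),(ga,s),(d,s)): v=(a-b)[:2];print(np.hypot(*v),np.degrees(np.arctan2(v[1],v[0])))
m=np.zeros((480,640),bool);m[135:260,250:450]=1;m&=(Z>.006)&(Z<.014)
c=np.nonzero(m);r=cv2.minAreaRect(np.stack([c[1],c[0]],-1).astype(np.float32));q=plane(f,cv2.boxPoints(r),.01);print("plate",q.round(3).tolist(),q.mean(0))
f=dict(np.load("scene0.npz")); P=cloud(f);Z=P[...,2]
m=np.zeros((480,640),bool);m[215:255,275:305]=1
m&=(f["image"].max(2)<45)&(Z>.14)&(Z<.21);print("scene grip", P[m].mean(0), Z[m].min(),Z[m].max(),m.sum())
mm=(abs(P[...,2]-.151)<.005)&(abs(P[...,0]-p[0])<.03)&(abs(P[...,1]-p[1])<.03);print("scene pad",P[mm].mean(0),mm.sum())
```

```text
grip [360.8 239.3] [11.3 10.6] rect [ 0.4776 -0.0853  0.1995] circ [ 0.4775 -0.0852  0.1995] pts [ 0.4779 -0.0856  0.2008]
stemnut [353.  177.5] [10.3 13.8] rect [ 0.6156 -0.0712  0.15  ] circ [ 0.6156 -0.0712  0.15  ] pts [ 0.6161 -0.0715  0.15  ]
pad [411.2 173.2] [13.6 12.8] rect [ 0.628 -0.199  0.151] circ [ 0.6284 -0.2009  0.151 ] pts [ 0.6278 -0.1999  0.1525]
cam [351.9 179.3] [47. 48.] rect [ 0.6168 -0.0709  0.121 ] circ [ 0.6194 -0.064   0.121 ] pts [ 0.6189 -0.0611  0.1224]
gauge [306.  185.5] [21. 22.] rect [0.606  0.0325 0.089 ] circ [0.6061 0.0328 0.089 ] pts [0.6065 0.0326 0.0898]
0.1387212369001691 -174.15977411606448
0.12847198786444122 -84.47270338921481
0.10406268209459127 95.28844485377775
0.0012073565483982844 14.266960118249363
plate [[0.437, 0.167, 0.01], [0.744, 0.176, 0.01], [0.755, -0.322, 0.01], [0.445, -0.32, 0.01]] [ 0.5950173  -0.07475583  0.01      ]
scene grip [ 0.48560255 -0.09086327  0.1774956 ] 0.1454598706982142 0.2006447827194806 175
scene pad [ 0.6319851  -0.20165236  0.14950248] 132
```

The numbers agree with the given sizes: grip to stem 139 mm (140 given), pad to stem 128 mm (130 given), gauge 104 mm (105 given), and valve yaw about 5.5°. I'll check IK along the arc, then go above the grip.

```bash
cat >> h.py <<'E'
S=np.array([.616,-.0713]); PHI0=np.radians(185.7); RAD=.1395
def pose(a,z=.164,r=RAD):
    ph=PHI0-a
    return [S[0]+r*np.cos(ph),S[1]+r*np.sin(ph),z],[np.pi,0,(ph-np.pi/2)]
def tang(a):
    ph=PHI0-a; return np.array([np.sin(ph),-np.cos(ph)])
def wrap(o): return [o[0],o[1],(o[2]+np.pi)%(2*np.pi)-np.pi]
E
python3 - <<'E'
from h import *
from plant import robot
for a in [0,.4,.8,1.2,1.6,1.75]:
    p,o=pose(a); q=robot.inverse_kinematics(p,o); print(a,np.round(p,3),None if q is None else np.round(q,2))
for y in (0.1,np.pi/2,-1.47): print(np.round(robot.inverse_kinematics([.629,-.201,.12],[np.pi,0,y]),2))
s=robot.sense(); robot.move_straight([.305,.602,.36],vel=.25)
p,o=pose(0,.30); robot.goto(p,o); robot.grip(.5); 
s=robot.sense();print(s["t"],s["tcp_pos"],s["tcp_rot"],s["opening"],s["wrist_force"])
f=robot.grab_frame("wrist");cv2.imwrite("pics/w1.png",f["image"][:,:,::-1])
E
```

```text
0 [ 0.477 -0.085  0.164] [-0.28  0.23  0.44  2.05 -0.12  0.89  1.89]
0.4 [ 0.483 -0.03   0.164] [-0.34  0.22  0.37  2.05 -0.1   0.89  1.35]
0.8 [0.509 0.019 0.164] [-0.41  0.26  0.34  2.   -0.11  0.9   0.87]
1.2 [0.553 0.053 0.164] [-0.47  0.34  0.37  1.9  -0.15  0.93  0.44]
1.6 [0.606 0.068 0.164] [-0.5   0.43  0.43  1.77 -0.21  0.98  0.08]
1.75 [0.627 0.068 0.164] [-0.51  0.47  0.46  1.72 -0.24  1.   -0.04]
[-0.18  0.6   0.62  1.69 -0.41  0.98  0.69]
[-0.05  0.56  0.43  1.69 -0.27  0.95  2.05]
[-0.26  0.64  0.75  1.7  -0.5   1.01 -0.8 ]
3.8333 [ 0.4772202  -0.08512227  0.3000019 ] [3.14157646e+00 5.57300026e-05 1.67036677e+00] 0.4971262337267141 [-1.16806525 -0.37827191  0.02551304]
```

View pics/w1.png

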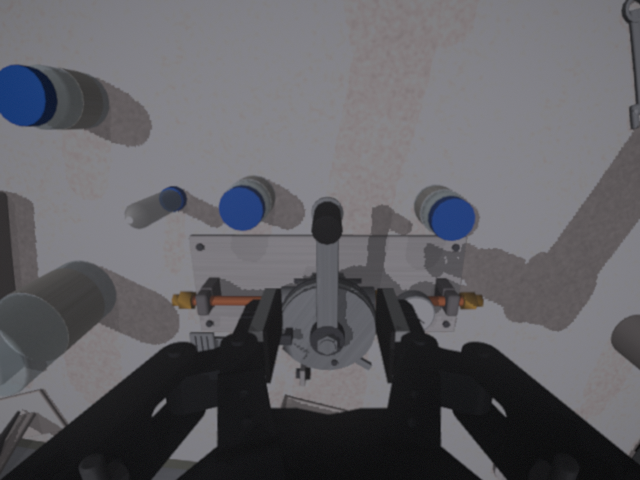

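In the wrist view the grip is at (327,222), on the jaw mid-line (columns 280 to 375), and the lever runs straight down the image. I'll descend with the jaws loosely round the grip and start the swing, watching the force.

Run:
```python
from h import *
from plant import robot
p,o=pose(0); print("hit",robot.move_straight(p,vel=.1,contact_N=6))
s=robot.sense();w0=np.array(s["wrist_force"]);print(s["t"],s["tcp_pos"],w0)
np.save("w0.npy",w0)
a=0
while a<.80:
    a+=.08; p,o=pose(a); robot.move_straight(p,vel=.08,attitude=wrap(o))
    s=robot.sense();w=np.array(s["wrist_force"])-w0
    ph=PHI0-a; tp=s["tcp_pos"]
    ft=w[:2]@tang(a); fr=w[:2]@[np.cos(ph),np.sin(ph)]
    print(round(s["t"],2),round(a,2),"ft %.1f fr %.1f fz %.1f"%(ft,fr,w[2]),np.round(np.array(tp)-p,4))
    if ft<-14: break
```

```text
hit False
5.3917 [ 0.47765964 -0.08523066  0.16453796] [-0.72604813 -0.16558158  0.00661348]
5.68 0.08 ft -5.0 fr -1.9 fz 0.6 [ 0.0004 -0.0016  0.0007]
5.97 0.16 ft -5.1 fr -1.5 fz 2.4 [ 0.0004 -0.0014  0.0005]
6.27 0.24 ft -4.7 fr -2.3 fz 1.9 [ 0.0005 -0.0011  0.0004]
6.56 0.32 ft -4.7 fr -2.8 fz 1.8 [ 0.0004 -0.001   0.0003]
6.85 0.4 ft -5.2 fr -2.9 fz 2.6 [ 0.0004 -0.0013  0.0002]
7.14 0.48 ft -5.5 fr -3.4 fz 2.2 [ 0.0004 -0.0015  0.0003]
7.43 0.56 ft -5.9 fr -3.4 fz 1.9 [ 0.0003 -0.0017  0.0002]
7.72 0.64 ft -5.4 fr -4.2 fz 2.7 [-0.0002 -0.0017  0.    ]
8.02 0.72 ft -3.9 fr -3.9 fz 1.7 [-0.0005 -0.0016 -0.0001]
8.31 0.8 ft -4.4 fr -3.9 fz 3.2 [-0.0008 -0.0018 -0.0002]
8.6 0.88 ft -5.8 fr -4.1 fz 2.6 [-0.0012 -0.0019 -0.0004]
```

Run:
```python
from h import *
from plant import robot
w0=np.load("w0.npy"); a=.88; hist=[]
while a<1.70:
    a+=.015; p,o=pose(a); robot.move_straight(p,vel=.04,attitude=wrap(o)); 
    W=[];
    for i in range(3):
        robot.sleep(.03); W.append(np.array(robot.sense()["wrist_force"])-w0)
    s=robot.sense(); w=np.mean(W,0); ph=PHI0-a
    ft=w[:2]@tang(a); fr=w[:2]@[np.cos(ph),np.sin(ph)]; hist.append(ft)
    base=np.median(hist[-14:-3]) if len(hist)>5 else -5.5
    print(round(s["t"],2),round(a,3),"ft %.1f fr %.1f fz %.1f"%(ft,fr,w[2]),np.round(np.array(s["tcp_pos"])-p,4))
    if ft<base-6 or ft<-15: break
```

```text
8.95 0.895 ft -5.6 fr -3.1 fz 3.2 [-0.0016 -0.0024 -0.0004]
9.3 0.91 ft -5.9 fr -3.4 fz 2.7 [-0.0016 -0.0025 -0.0004]
9.65 0.925 ft -6.1 fr -3.4 fz 3.3 [-0.0018 -0.0026 -0.0004]
10.0 0.94 ft -6.3 fr -4.2 fz 3.4 [-0.0018 -0.0026 -0.0004]
10.35 0.955 ft -6.6 fr -3.8 fz 4.3 [-0.0019 -0.0027 -0.0004]
10.7 0.97 ft -5.7 fr -3.9 fz 3.3 [-0.0018 -0.0025 -0.0004]
11.05 0.985 ft -6.2 fr -4.3 fz 3.8 [-0.0018 -0.0025 -0.0004]
11.4 1.0 ft -5.7 fr -3.9 fz 3.8 [-0.0018 -0.0025 -0.0004]
11.75 1.015 ft -7.0 fr -3.5 fz 4.1 [-0.002  -0.0026 -0.0004]
12.1 1.03 ft -5.5 fr -3.6 fz 3.3 [-0.002  -0.0025 -0.0004]
12.45 1.045 ft -5.2 fr -3.3 fz 2.0 [-0.0018 -0.0018 -0.0005]
12.8 1.06 ft -6.3 fr -3.8 fz 3.5 [-0.0023 -0.0024 -0.0006]
13.15 1.075 ft -6.5 fr -3.2 fz 3.9 [-0.0024 -0.0024 -0.0006]
13.5 1.09 ft -7.1 fr -3.1 fz 4.6 [-0.0026 -0.0025 -0.0006]
13.85 1.105 ft -8.7 fr -3.6 fz 5.8 [-0.0034 -0.0032 -0.0007]
14.2 1.12 ft -11.0 fr -3.6 fz 8.0 [-0.0043 -0.0039 -0.0007]
14.55 1.135 ft -13.8 fr -3.6 fz 8.8 [-0.0051 -0.0045 -0.0008]
```

The force has risen 7 N over four 2 mm steps, so the lever is on the buffer, with a dip just before that looks like the catch. I'll ease back.

Run:
```python
from h import *
from plant import robot
w0=np.load("w0.npy"); a=1.135
while a>.99:
    a-=.015; p,o=pose(a); robot.move_straight(p,vel=.04,attitude=wrap(o)); robot.sleep(.06)
    s=robot.sense(); w=np.array(s["wrist_force"])-w0; ph=PHI0-a
    ft=w[:2]@tang(a); fr=w[:2]@[np.cos(ph),np.sin(ph)]
    print(round(s["t"],2),round(a,3),"ft %.1f fr %.1f fz %.1f"%(ft,fr,w[2]))
    if abs(ft)<1 and abs(fr)<1.5: break
for n in ["top","wrist"]:
    f=robot.grab_frame(n);cv2.imwrite(f"pics/{n}2.png",f["image"][:,:,::-1])
```

```text
14.86 1.12 ft -11.0 fr -3.4 fz 7.1
15.17 1.105 ft -8.4 fr -3.3 fz 5.8
15.47 1.09 ft -7.0 fr -4.1 fz 3.8
15.78 1.075 ft -6.0 fr -3.5 fz 3.7
16.09 1.06 ft -5.9 fr -3.9 fz 4.0
16.4 1.045 ft -5.0 fr -3.5 fz 1.5
16.71 1.03 ft -3.0 fr -2.9 fz -0.6
17.02 1.015 ft -1.7 fr -0.9 fz -1.7
17.32 1.0 ft -0.4 fr 0.2 fz -0.4
```

View pics/wrist2.png

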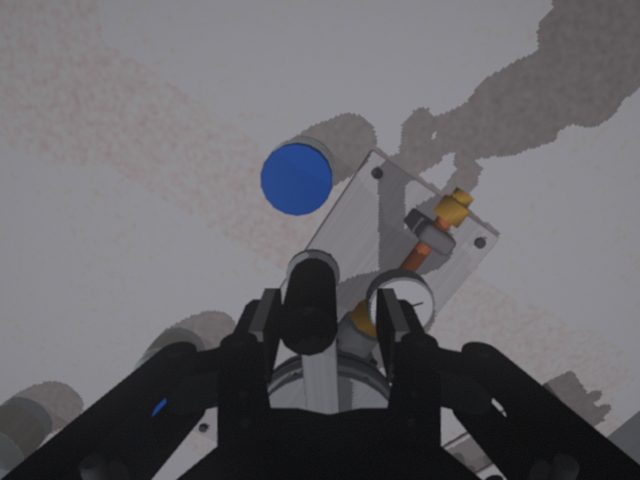

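The load came off as I eased back, and the grip at (312,320) stayed put next to the left finger. The latch is holding it. I'll centre, confirm there is no force, and lift off.

Run:
```python
from h import *
from plant import robot
w0=np.load("w0.npy")
p,o=pose(.95); robot.move_straight(p,vel=.04,attitude=wrap(o)); robot.sleep(.3)
print(np.array(robot.sense()["wrist_force"])-w0)
robot.grip(.75); robot.sleep(.2); print(np.array(robot.sense()["wrist_force"])-w0)
p[2]=.32; robot.move_straight(p,vel=.12); robot.sleep(.6)
robot.goto([.629,-.201,.30],[np.pi,0,.1]); robot.grip(0)
s=robot.sense();print(s["t"],s["tcp_pos"],s["tcp_rot"],s["opening"])
for n in ["top","wrist","scene"]:
    f=robot.grab_frame(n);cv2.imwrite(f"pics/{n}3.png",f["image"][:,:,::-1]);np.savez(f"{n}3.npz",**f)
```

```text
[ 0.70820513  0.36423719 -0.21449824]
[ 0.78469157  1.2848585  -0.16829357]
22.275 [ 0.62897878 -0.20095503  0.30003607] [-3.14154614e+00 -5.17789677e-05  1.00088369e-01] -0.00013104590407021245
```

View pics/wrist3.png

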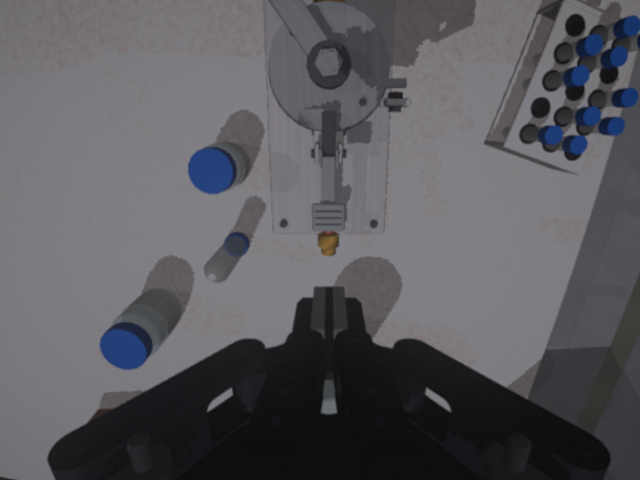

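View pics/scene3.png

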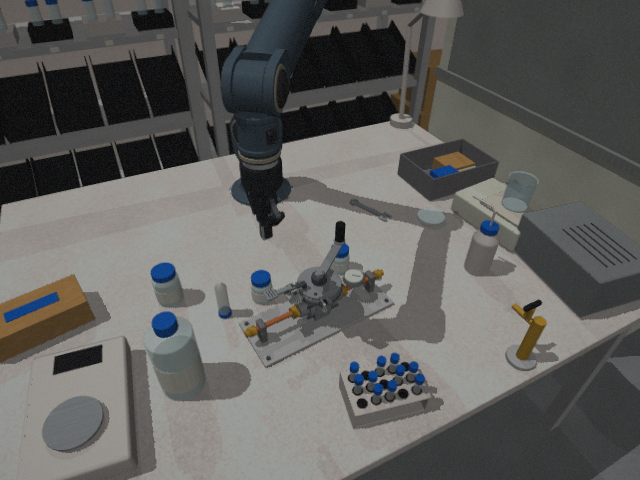

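The lever stands open on its own: the scene view has the grip at (340,232), with the arm clear. The wrist view shows the pad at (328,216), on the jaw centre line. I'll cross-check its position from this frame, then push.

Run:
```python
from h import *
from plant import robot
f=dict(np.load("wrist3.npz")); print("pad",plane(f,[[328,216]],.151),"nut",plane(f,[[329,62]],.152))
P=cloud(f); m=(abs(P[...,2]-.151)<.004); m[:195]=0;m[240:]=0;m[:,:300]=0;m[:,355:]=0; print(P[m].mean(0),m.sum())
```

```text
pad [[ 0.6275799  -0.20228677  0.151     ]] nut [[ 0.6157135  -0.07470485  0.152     ]]
[ 0.62749137 -0.20132486  0.15144059] 998
```

Run:
```python
from h import *
from plant import robot
robot.move_straight([.628,-.2015,.175],vel=.12); w0=np.array(robot.sense()["wrist_force"])
for z in [.164,.160,.156,.153,.150,.148,.146,.144]:
    robot.move_straight([.628,-.2015,z],vel=.04)
    s=robot.sense();print(round(s["t"],2),z,np.round(s["tcp_pos"],4),np.round(np.array(s["wrist_force"])-w0,1))
robot.sleep(.3)
f=robot.grab_frame("top");cv2.imwrite("pics/top4.png",f["image"][:,:,::-1]);np.savez("top4.npz",**f)
f=robot.grab_frame("scene");cv2.imwrite("pics/scene4.png",f["image"][:,:,::-1])
```

```text
24.04 0.164 [ 0.6278 -0.2014  0.1637] [-0.3  0.5  0. ]
24.29 0.16 [ 0.6279 -0.2014  0.1597] [-0.2  0.2 -0.6]
24.54 0.156 [ 0.6278 -0.2014  0.1557] [-0.   0.  -0.6]
24.79 0.153 [ 0.6279 -0.2014  0.1528] [-0.2  0.2 -0.1]
25.04 0.15 [ 0.6279 -0.2014  0.1497] [-0.6  0.4 -1.2]
25.29 0.148 [ 0.628  -0.2014  0.1479] [ 0.2 -0.2 -1.2]
25.54 0.146 [ 0.6279 -0.2015  0.1458] [ 0.9 -0.3 -0.1]
25.79 0.144 [ 0.6279 -0.2014  0.1438] [ 0.4  0.7 -0.4]
```

View pics/scene4.png

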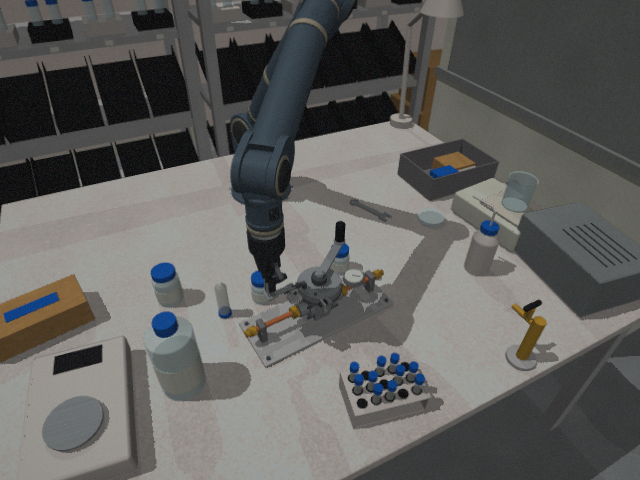

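The scene view shows the lever still open at (340,232) and the fingers near the pad, but there was no contact force. I'll check before going lower.

Run:
```python
from h import *
from plant import robot
print(robot.nose_length, robot.sense()["opening"],robot.sense()["t"])
f=robot.grab_frame("wrist");cv2.imwrite("pics/wrist5.png",f["image"][:,:,::-1]);np.savez("wrist5.npz",**f)
im=cv2.imread("pics/scene4.png")[220:340,220:380];cv2.imwrite("pics/crop4.png",cv2.resize(im,(800,600),interpolation=cv2.INTER_CUBIC))
```

```text
0.011 0.0007257407104943756 26.1917
```

View pics/wrist5.png

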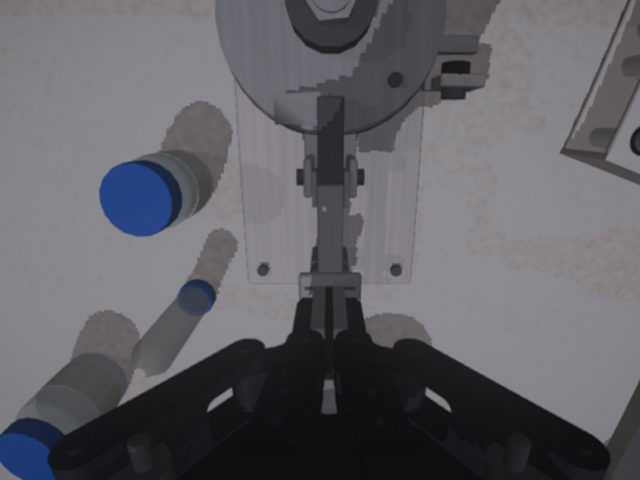

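View pics/crop4.png

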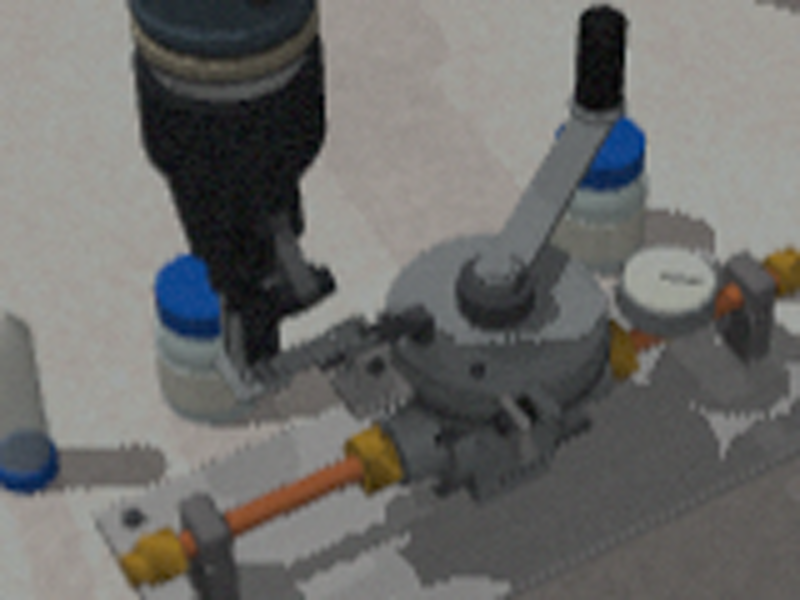

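Run:
```python
from h import *
for n in("wrist3","wrist5"):
    f=dict(np.load(n+".npz")); P=cloud(f)
    # profile along rocker from stem to pad
    R0=np.array([.6157,-.0725]); d=np.array([.012,-.13]);d/=np.hypot(*d)
    q=P[...,:2]-R0; s=q@d; l=q@np.array([-d[1],d[0]])
    for a in np.arange(.05,.15,.008):
        m=(s>a)&(s<a+.008)&(abs(l)<.013)&(P[...,2]>.12)&(P[...,2]<.2); print(n,round(a,3),m.sum(),np.round(np.percentile(P[m][:,2],[10,50,90]),4) if m.sum()>3 else "")
f=dict(np.load("wrist5.npz")); P=cloud(f)
for v in range(260,345,6): print(v,np.round(P[v,308],3),np.round(P[v,318],3),np.round(P[v,354],3))
```

```text
wrist3 0.05 204 [0.1209 0.1401 0.1415]
wrist3 0.058 117 [0.1399 0.1407 0.1417]
wrist3 0.066 232 [0.139  0.1409 0.1423]
wrist3 0.074 267 [0.1401 0.1419 0.1478]
wrist3 0.082 172 [0.1413 0.147  0.148 ]
wrist3 0.09 117 [0.1466 0.1474 0.1484]
wrist3 0.098 117 [0.1465 0.1474 0.1482]
wrist3 0.106 116 [0.1464 0.1474 0.1483]
wrist3 0.114 202 [0.1472 0.1508 0.1524]
wrist3 0.122 243 [0.1509 0.1519 0.1528]
wrist3 0.13 255 [0.1511 0.152  0.1532]
wrist3 0.138 174 [0.151  0.1519 0.1527]
wrist3 0.146 0 
wrist5 0.05 722 [0.121  0.1404 0.1415]
wrist5 0.058 486 [0.1399 0.1408 0.1417]
wrist5 0.066 986 [0.136  0.1407 0.1421]
wrist5 0.074 1027 [0.1403 0.1424 0.1477]
wrist5 0.082 624 [0.1458 0.1473 0.1482]
wrist5 0.09 443 [0.1466 0.1475 0.1483]
wrist5 0.098 424 [0.1467 0.1474 0.1483]
wrist5 0.106 411 [0.1467 0.1474 0.1481]
wrist5 0.114 2520 [0.1492 0.1762 0.1958]
wrist5 0.122 1651 [0.1516 0.1751 0.1957]
wrist5 0.13 192 [0.1954 0.1961 0.1974]
wrist5 0.138 75 [0.1953 0.196  0.1967]
wrist5 0.146 0 
260 [ 0.612 -0.241  0.01 ] [ 0.62  -0.186  0.147] [ 0.654 -0.237  0.01 ]
266 [ 0.613 -0.247  0.01 ] [ 0.621 -0.1
[... 282 characters left out ...]
0.622 -0.192  0.166] [ 0.639 -0.197  0.152]
296 [ 0.617 -0.202  0.153] [ 0.622 -0.192  0.172] [ 0.639 -0.201  0.152]
302 [ 0.618 -0.197  0.168] [ 0.622 -0.191  0.178] [ 0.637 -0.194  0.17 ]
308 [ 0.618 -0.196  0.175] [ 0.622 -0.192  0.181] [ 0.637 -0.195  0.173]
314 [ 0.618 -0.196  0.179] [ 0.622 -0.192  0.186] [ 0.636 -0.194  0.18 ]
320 [ 0.619 -0.197  0.183] [ 0.622 -0.192  0.19 ] [ 0.636 -0.195  0.184]
326 [ 0.619 -0.196  0.188] [ 0.622 -0.192  0.195] [ 0.636 -0.194  0.189]
332 [ 0.619 -0.19   0.201] [ 0.622 -0.191  0.2  ] [ 0.634 -0.188  0.202]
338 [ 0.619 -0.189  0.206] [ 0.623 -0.191  0.202] [ 0.634 -0.188  0.205]
344 [ 0.619 -0.191  0.206] [ 0.623 -0.191  0.207] [ 0.634 -0.19   0.206]
```

The depth shows the pad undisturbed at 151 mm, with the fingertips still 10 to 15 mm above it. So the shut fingertips sit farther back than nose_length suggests. I'll use the contact stop to find the pad instead.

Run:
```python
from h import *
from plant import robot
w0=np.array(robot.sense()["wrist_force"])
z=.144
while z>.118:
    z-=.002; robot.move_straight([.628,-.2015,z],vel=.04)
    s=robot.sense();fz=(np.array(s["wrist_force"])-w0)
    print(round(s["t"],2),round(z,3),np.round(s["tcp_pos"][2],4),np.round(fz,1))
    if fz[2]>2.5: break
f=robot.grab_frame("wrist");cv2.imwrite("pics/wrist6.png",f["image"][:,:,::-1])
```

```text
26.49 0.142 0.1418 [ 0.5 -0.1 -0.6]
26.74 0.14 0.1398 [ 0.   0.3 -1.7]
26.99 0.138 0.1378 [ 1.  0. -2.]
27.24 0.136 0.1362 [1.  0.2 0.2]
27.49 0.134 0.1351 [-0.4  0.9  4.4]
```

View pics/wrist6.png

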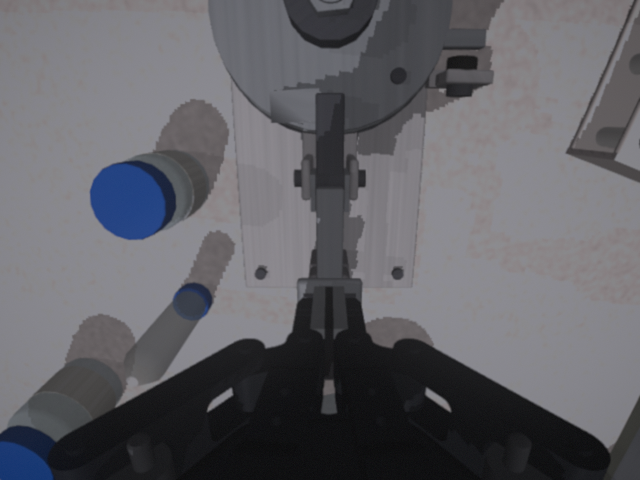

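Contact came at TCP z of about 0.136, with the tips centred on the pad at (329,285). Next I'll push through its travel.

Run:
```python
from h import *
from plant import robot
z=.134
while z>.1185:
    z-=.002; robot.move_straight([.628,-.2015,z],vel=.04)
    s=robot.sense();w=np.array(s["wrist_force"])
    print(round(s["t"],2),round(z,3),np.round(s["tcp_pos"][2],4),np.round(w,1))
    if w[2]>25: break
robot.sleep(.2)
f=robot.grab_frame("scene");cv2.imwrite("pics/scene7.png",f["image"][:,:,::-1])
```

```text
27.79 0.132 0.1336 [-1.4 -0.   8.6]
28.04 0.13 0.1315 [-1.  -1.5  6.2]
28.29 0.128 0.1296 [-0.5 -2.4  5.9]
28.54 0.126 0.1274 [-0.4 -3.6  5.3]
28.79 0.124 0.1252 [-1.1 -4.4  6.3]
29.04 0.122 0.1232 [ 0.6 -4.1  4.7]
29.29 0.12 0.1213 [-0.2 -5.   5.9]
29.54 0.118 0.1193 [-0.  -5.2  5.3]
```

View pics/scene7.png

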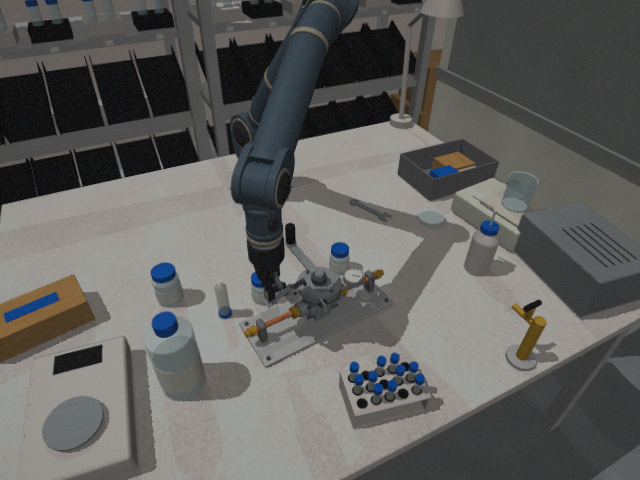

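The pad went down about 16 mm, and the grip is back at (291,234), so the lever has snapped closed. I'll retreat straight up and check.

Run:
```python
from h import *
from plant import robot
robot.move_straight([.628,-.2015,.32],vel=.12); robot.sleep(.3)
robot.goto([.50,.35,.38],[np.pi,0,.6]); robot.sleep(.3)
f=robot.grab_frame("top");cv2.imwrite("pics/top8.png",f["image"][:,:,::-1]); P=cloud(f);Z=P[...,2]
g=dict(np.load("top0.npz"));P0=cloud(g);Z0=P0[...,2]
print(robot.sense()["t"])
for n,(x0,x1,y0,y1,a,b) in {"grip":(345,375,225,252,.19,.21),"pad":(405,420,160,186,.144,.158)}.items():
    for PP in(P0,P):
        m=np.zeros((480,640),bool);m[y0:y1,x0:x1]=1;m&=(PP[...,2]>a)&(PP[...,2]<b);print(n,m.sum(),np.median(PP[m],0).round(4))
hs=lambda i:cv2.inRange(cv2.cvtColor(np.ascontiguousarray(i),cv2.COLOR_RGB2HSV),(105,130,60),(130,255,255))
for i in(g["image"],f["image"]):
    k,l,s,c=cv2.connectedComponentsWithStats(hs(i));print([tuple(c[j].round(1)) for j in range(1,k) if s[j,4]>60])
```

```text
34.325
grip 113 [ 0.4779 -0.0856  0.2008]
grip 114 [ 0.4779 -0.0847  0.2003]
pad 156 [ 0.6278 -0.1999  0.1525]
pad 158 [ 0.628  -0.2002  0.1525]
[(np.float64(131.3), np.float64(153.8)), (np.float64(524.5), np.float64(153.7)), (np.float64(397.0), np.float64(234.4)), (np.float64(293.8), np.float64(237.7)), (np.float64(495.4), np.float64(279.9)), (np.float64(614.9), np.float64(299.1)), (np.float64(61.7), np.float64(325.3))]
[(np.float64(131.3), np.float64(153.9)), (np.float64(524.4), np.float64(153.7)), (np.float64(397.0), np.float64(234.3)), (np.float64(293.8), np.float64(237.7)), (np.float64(495.5), np.float64(279.8)), (np.float64(614.9), np.float64(299.1))]
```

View pics/top8.png

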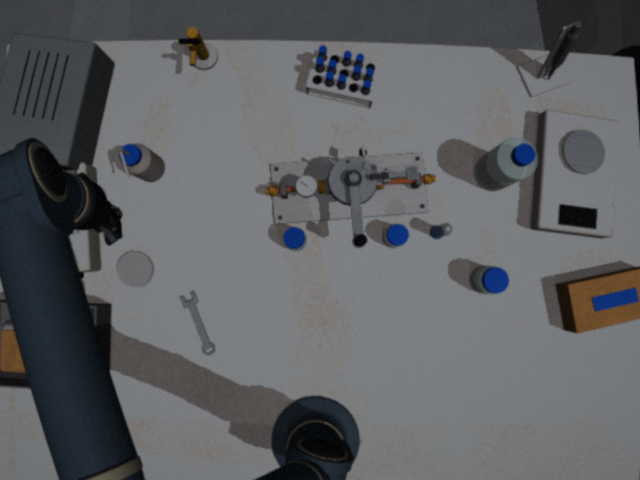

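The top view shows the lever closed (grip at (360,240)), the pad up at (412,173), and the caps, dish, spanner and tube where they were.

Run:
```python
from plant import robot
robot.close_job(); print(robot.sense()["t"])
```

```text
the job is handed in; nothing more can be done
the job is handed in; nothing more can be done
```

The trip test is done and handed in at about 34 s of the 72 s allowed; no verdict is reported.

- **Opening:** I pushed the grip round with the jaws loosely round it until the buffer was felt. The force there was about 7 N above the spring's pull, against the 19 N that crushes it. On easing back, the force fell to zero while the lever stayed put. After I lifted off, the pictures showed it standing open on the latch alone.
- **Tripping:** I pushed the pad down about 16 mm at 5–9 N, and the lever snapped back to closed.
- **Last checks:** The grip is within 1 mm of its starting position and the pad is back up at its rest height. The jar and bottle caps match the first picture to 0.1 px. The dish, spanner and tube looked unmoved by eye.
- **One disagreement:** My first push towards the pad touched nothing. The shut fingertips met it with the TCP about 25 mm lower than the stated nose length implies, and I did not find out why. I found the pad by stepping down until the force rose, then pushed from there. It also means the fingers probably held the grip nearer its top than I had planned.

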